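# Line up the topping shakers by height

## Task

Set the four steel shakers out for service on the row of cork discs, one upright in the middle of each disc, in order of height: the tallest on the disc next to the green beaker, then ever shorter, the shortest at the other end. Leave the green beaker and the white cup standing where they are.

Things in the scene. Friction and masses are not known exactly. Their poses are not given: they have to be found in the camera images.
- shaker_red_mid (a point): Centre (on the axis, half-way up) of the tallest shaker: a closed upright steel cylinder with a red lid, 47 mm in diameter and 96 mm high in all; point axis z points up. It stands loose on the counter at the start. About 210 g, varying.
- shaker_black_mid (a point): Centre (on the axis, half-way up) of the second tallest shaker: a closed upright steel cylinder with a black lid, 47 mm in diameter and 80 mm high in all; point axis z points up. It stands loose on the counter at the start. About 180 g, varying.
- shaker_yellow_mid (a point): Centre (on the axis, half-way up) of the second shortest shaker: a closed upright steel cylinder with a yellow lid, 47 mm in diameter and 64 mm high in all; point axis z points up. It stands loose on the counter at the start. About 150 g, varying.
- shaker_white_mid (a point): Centre (on the axis, half-way up) of the shortest shaker: a closed upright steel cylinder with a white lid, 47 mm in diameter and 48 mm high in all; point axis z points up. It stands loose on the counter at the start. About 120 g, varying.
- disc1: Light-brown cork disc at the left end of the row (+y end as the robot sees it): 66 mm in diameter, 3 mm thick, fixed on a dark rubber mat 4 mm thick, so its top is 7 mm above the counter. Origin: centre of its underside, 4 mm above the counter. Its y axis runs along the row (towards the left end), its x axis across it. The four discs lie in a straight row 95 mm apart.
- disc2: Light-brown cork disc second from the left: 66 mm in diameter, 3 mm thick, fixed on a dark rubber mat 4 mm thick, so its top is 7 mm above the counter. Origin: centre of its underside, 4 mm above the counter. Its y axis runs along the row (towards the left end), its x axis across it. The four discs lie in a straight row 95 mm apart.
- disc3: Light-brown cork disc third from the left: 66 mm in diameter, 3 mm thick, fixed on a dark rubber mat 4 mm thick, so its top is 7 mm above the counter. Origin: centre of its underside, 4 mm above the counter. Its y axis runs along the row (towards the left end), its x axis across it. The four discs lie in a straight row 95 mm apart.
- disc4: Light-brown cork disc at the right end of the row (-y end): 66 mm in diameter, 3 mm thick, fixed on a dark rubber mat 4 mm thick, so its top is 7 mm above the counter. Origin: centre of its underside, 4 mm above the counter. Its y axis runs along the row (towards the left end), its x axis across it. The four discs lie in a straight row 95 mm apart.
- green_beaker: Bright green plastic beaker, empty and open at the top, 105 mm high, 56 mm across at the foot and 70 mm at the rim, standing loose on the counter, in line with the row, its axis 105 mm beyond one of the two end discs: either end. (Beyond the other end disc stands a black open box, 60 mm square and 60 mm high, with wooden picks.) Origin: centre of its underside.
- white_cup: White ceramic cup, 74 mm across the rim and 60 mm high, standing loose among the shakers or beside them; not part of the row. Origin: centre of its underside. (An amber jar with a brown wooden lid, of 60 mm diameter, 75 mm high, also stands among them.)
There are look-alikes about, which are no part of the job. What is shaped like the part that bears shaker_black_mid but pink or purple is not meant.

How it is judged (in metres and radians):
At the end, for the whole second after the job is handed in: All four shakers stand upright (within 0.12 rad) and at rest on the discs, each centred within 12 mm of its disc's centre and resting on it (height within 5 mm), red-lidded (96 mm) next to the green beaker, then black (80), yellow (64), and white (48) at the far end (((horizontal distance between green_beaker and disc1 below 0.15 m and horizontal distance between shaker_red_mid and disc1 below 0.012 m and z of shaker_red_mid in the frame of disc1 between 0.046 and 0.056 m and horizontal distance between shaker_black_mid and disc2 below 0.012 m and z of shaker_black_mid in the frame of disc2 between 0.038 and 0.048 m and horizontal distance between shaker_yellow_mid and disc3 below 0.012 m and z of shaker_yellow_mid in the frame of disc3 between 0.03 and 0.04 m and horizontal distance between shaker_white_mid and disc4 below 0.012 m and z of shaker_white_mid in the frame of disc4 between 0.022 and 0.032 m) or (horizontal distance between green_beaker and disc4 below 0.15 m and horizontal distance between shaker_red_mid and disc4 below 0.012 m and z of shaker_red_mid in the frame of disc4 between 0.046 and 0.056 m and horizontal distance between shaker_black_mid and disc3 below 0.012 m and z of shaker_black_mid in the frame of disc3 between 0.038 and 0.048 m and horizontal distance between shaker_yellow_mid and disc2 below 0.012 m and z of shaker_yellow_mid in the frame of disc2 between 0.03 and 0.04 m and horizontal distance between shaker_white_mid and disc1 below 0.012 m and z of shaker_white_mid in the frame of disc1 between 0.022 and 0.032 m)) and angle between each of shaker_red_mid, shaker_black_mid, shaker_yellow_mid, shaker_white_mid's own z axis and vertical below 0.12 rad and linear speed of each of shaker_red, shaker_black, shaker_yellow, shaker_white below 0.02 m/s); the robot touches nothing.
It fails at once if the green beaker is shifted more than 30 mm or tipped (distance of green_beaker from where it was at the start of the episode above 0.03 m or angle between green_beaker's own z axis and vertical above 0.3 rad).
It fails at once if the white cup is shifted more than 30 mm or tipped (distance of white_cup from where it was at the start of the episode above 0.03 m or angle between white_cup's own z axis and vertical above 0.3 rad).
It also fails if it takes over 104 s, if anything falls off the work surface, if the arm or the gripper's body presses on something with over 40 N, if the wrist force passes 120 N, or if a joint passes its speed limit or range.

## Robot

A 7-joint arm with a two-finger parallel gripper is mounted at the origin on the work surface. World frame = base frame: x ahead of the robot, y to its left, z up, the work surface at z = 0. Lengths are in mm, angles in rad, forces in N, time in s.
With the tool pointing down it reaches from about 400 to 850 mm from the base axis. Payload 6.9 kg.
Tool frame: the origin (TCP) lies on the centre line of the jaws, within the pads' length; the fingertips stand 14 mm ahead of it and the grasp point (between the pads) lies 5 mm behind it; z points along the fingers, x is the direction in which the jaws open and shut, and the axes are right-handed (so a half turn about z gives the same grasp; the last joint's range is limited). The gripper opens to 85 mm and grips with 20 to 120 N. Pads are 22 mm wide; open, the fingers measure 114 mm over their backs; the gripper's body (76 mm by 85 mm) begins 54 mm behind the grasp point. The pads swing forward as they close: fully open they stand 13 mm farther back than shut.
Start: joints at [-1.034, 0.507, -0.238, 1.5, 0.126, 1.149, -0.155], TCP at [261.015, 567.876, 245.275] pointing down, gripper open.
Joint ranges: [-3.08, 3.08], [-0.24, 2.05], [-1.43, 1.35], [0, 2.5], [-1.52, 4.66], [0.17, 1.96], [-2.89, 2.89]. Speed limits (rad/s): [2.39, 2.39, 3.14, 3.14, 3.14, 3.14, 3.14].

## Interface

Orientations are given as a rotation vector (axis times angle).
In Python, from station import bot gives the robot as it stands.
- The arm moves only by the tool apply_moves, never from a script. Its argument "rows" is a list of rows, each a list of 7 numbers: the shift along the tool's x, y, z as a fraction of full scale, then the turn, a rotation vector about the tool's x, y, z as a fraction of full scale, then the opening, from 0 (shut) to 1 (fully open). In form: [[tx, ty, tz, rx, ry, rz, claw], ...]. A call has 1 to 20 rows; each row is the pose to reach, as a shift and turn from the pose commanded when the call began, along the tool's axes at that moment; what a row does not reach only later rows make up. Full scale, the value 1, is 300 mm for a shift and 30 degrees for a turn. A row lasts 1/12 s, in which the tool goes at most 41.7 mm and 7.16 degrees, less where a joint would pass 70% of its speed; a pose out of reach is approached as far as the arm can. A call with a number of a shift or a turn outside -1 to 1 is refused whole. A call with a gripper value outside its range is refused whole. The fingers move at their own pace and stop on an object; "newtons" is the grip in N (left out, the last holds). Time passes only in rows, so rows that repeat a pose let the fingers close. It gives the time, the measured TCP pose, the force and the opening at its end, in the units of the state.
- bot.read_state(): the state, without advancing time (a new reading comes with each control period).
- bot.read_camera(name): name is "scene" or "top"; returns the picture (420x560x3 uint8, red, green, blue); there is no depth.
- bot.calibration(name): a dict with "K" (3x3 intrinsics, pixels), "rvec" (rotation vector, rad) and "tvec" (3), from world to camera coordinates, as OpenCV has them. Camera axes: x right, y down, z forward; pixel columns grow to the right and rows downward; lengths in mm; the calibration is good to about 2 mm. A picture is of the moment at which its call begins. calibration takes no time and is no camera call.
- bot.sign_off(): hands the job in, once; it reports no verdict.
The state is a dict: "t": time; "qpos": joint angles; "qvel": joint speeds; "joint_torque": joint torques, N m; "tool_pos": TCP position; "ee_rot": TCP orientation; "wrist_force": force on the tool from outside, world axes, zero at the start; "moment": the same for the moment, N m; "width": finger opening in mm.
Only numpy, scipy, OpenCV 4.12 (cv2) and the standard library are available. Lean on these libraries where they do the work, as an engineer would, in place of code of your own. Each camera call takes 0.05 s, during which the arm holds its last target.

## Working session

There is one attempt and no reset: what is moved stays moved. The work goes in short steps, Python scripts to look and compute and a tool call to move; the robot and the scene stay as the last step left them, time stands still between calls to the robot, and variables do not carry over. Pictures are saved under pics/ and viewed, and the job is handed in when it is done.

Besides the shell and the picture viewer there is one more tool, called after "Emit:" as a command line: name --pt "numbers of a row" for each row, then --argument value for the rest. apply_moves: Moves the arm, as the interface text tells. Its arguments: {"type":"object","properties":{"rows":{"type":"array","items":{"type":"array","items":{"type":"number"}}},"newtons":{"type":"number"}},"required":["rows"]}

```bash
ls; mkdir -p pics
python3 - <<'E'
from station import bot
import cv2
s=bot.read_state();print(s)
for n in("scene","top"):
    im=bot.read_camera(n);cv2.imwrite(f"pics/{n}0.png",im[:,:,::-1]);c=bot.calibration(n);print(n,c)
E
```

```text
pics
{'t': 0.0, 'qpos': array([-1.03451088,  0.50833534, -0.23753171,  1.50113384,  0.12571576,
        1.14888965, -0.15479022]), 'qvel': array([ 1.40074662e-04,  1.41081196e-03,  2.52153866e-06, -1.91040190e-03,
       -1.05117960e-03, -1.35404343e-03,  1.40773750e-03]), 'joint_torque': array([-1.16953721e-03, -6.20594645e+01, -2.18700752e+00, -2.49655366e+01,
        1.27159993e-02,  1.16446865e-02,  2.93349217e-05]), 'tool_pos': array([260.86338148, 567.43495711, 244.43109171]), 'ee_rot': array([ 2.64402968e+00,  1.69483426e+00, -2.30846273e-03]), 'wrist_force': array([0.40379955, 0.13245239, 0.11860512]), 'moment': array([-0.03016308, -0.0122903 ,  0.03302436]), 'width': 85.54345585151167}
scene {'K': array([[517.02539091,   0.        , 272.52080293],
       [  0.        , 517.02539091, 213.25140344],
       [  0.        ,   0.        ,   1.        ]]), 'rvec': array([ 1.825323  ,  1.90253607, -0.61449252]), 'tvec': array([  15.34433068, -364.55961176, 1728.25648516])}
top {'K': array([[512.00603612,   0.        , 279.37578612],
       [  0.        , 512.00603612, 215.53769326],
       [  0.        ,   0.        ,   1.        ]]), 'rvec': array([ 2.18517117, -2.18237324,  0.13095405]), 'tvec': array([  -8.41157846,  503.06691579, 1095.46716179])}
```

View pics/scene0.png

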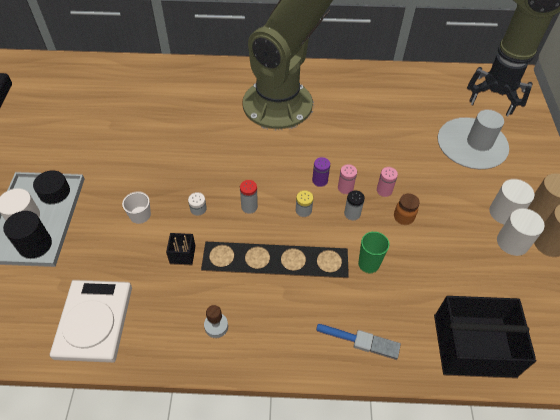

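View pics/top0.png

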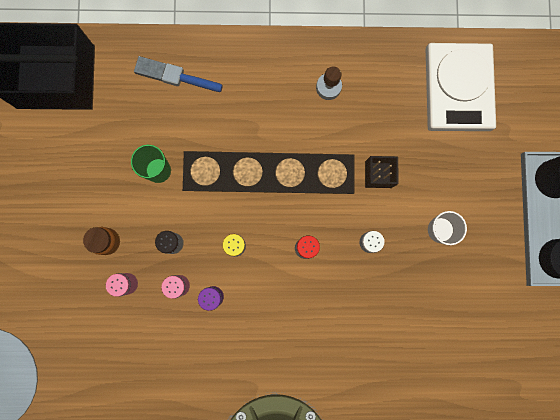

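In the top view, the shaker lids are red (308,247), black (166,242), yellow (234,245) and white (373,242). The discs run from (205,171) to (333,173). The green beaker (148,162) stands beyond the left (+y) end, so red goes on disc1.

Candidates for the black shaker are black (166,242), pink (117,285), pink (172,287) and purple (209,298). Only (166,242) has a black lid; the others are the excluded look-alikes. The jar at (98,240) is brown. I'll measure and confirm in an enlarged crop.

```bash
cat > h.py <<'E'
import numpy as np, cv2
from station import bot
def ray(n,uv,z):
    c=bot.calibration(n);R=cv2.Rodrigues(c["rvec"])[0];C=-R.T@c["tvec"]
    p=cv2.undistortPoints(np.array([[uv]],float),c["K"],None)[0,0]
    d=R.T@np.array([p[0],p[1],1]);return (C+d*(z-C[2])/d[2])
def blob(mask,near,r=25):
    m=np.zeros_like(mask);cv2.circle(m,near,r,255,-1);m&=mask
    k,l,s,ce=cv2.connectedComponentsWithStats(m)
    i=1+np.argmax(s[1:,4]);cs,_=cv2.findContours((l==i).astype(np.uint8),cv2.RETR_EXTERNAL,cv2.CHAIN_APPROX_NONE)
    h=cv2.convexHull(np.vstack(cs));(x,y),(a,b),_=cv2.fitEllipse(h) 
    M=cv2.moments(h);return (M['m10']/M['m00'],M['m01']/M['m00']),a,b
E
python3 - <<'E'
from h import *
im=cv2.imread("pics/top0.png");hsv=cv2.cvtColor(im,cv2.COLOR_BGR2HSV)
H,S,V=cv2.split(hsv)
u=lambda m:(m*255).astype(np.uint8)
ms={'red':(u(((H<6)|(H>174))&(S>150)&(V>120)),(308,247),96),'black':(u((V<60)),(166,242),80),'yellow':(u((H>22)&(H<35)&(S>150)&(V>130)),(234,245),64),'white':(u((S<40)&(V>190)),(373,242),48),
'cup':(u((S<50)&(V>110)),(450,228),60),'beaker':(u((H>40)&(H<85)&(S>100)),(148,162),105)}
for k,(m,p,z) in ms.items():
    c,a,b=blob(m,p,30 if k in('cup','beaker') else 18);print(k,np.round(c,1),round(a,1),round(b,1),ray("top",c,z).round(1))
g=u((V>90))
for i,p in enumerate([(205,171),(248,172),(290,172),(333,173)]):
    c,a,b=blob(g,p,19);print('disc',i+1,np.round(c,1),round(a,1),round(b,1),ray("top",c,7).round(1))
for n,p,z in(('jar',(97,240),75),('pink1',(117,285),80),('pink2',(172,287),80),('purple',(209,298),80)): print(n,ray("top",p,z).round(1))
sc=cv2.imread("pics/scene0.png")
a=cv2.resize(im[215:315,75:410],None,fx=2.3,fy=2.3,interpolation=3);b=cv2.resize(sc[150:285,110:445],None,fx=2.3,fy=2.3,interpolation=3)
cv2.imwrite("pics/crop1.png",np.vstack([a,b]))
E
```

```text
red [308.  246.5] 22.1 22.2 [433.  -64.3  96. ]
black [166.4 241.5] 22.4 23.0 [443.4 226.   80. ]
yellow [233.3 244.5] 21.4 21.5 [438.1  89.6  64. ]
white [373.3 241.1] 20.2 20.9 [ 446.3 -208.1   48. ]
cup [449.1 227.7] 33.4 34.5 [ 474.6 -368.3   60. ]
beaker [150.2 163.3] 33.9 43.1 [601.4 257.2 105. ]
disc 1 [204.7 170.6] 28.9 29.7 [605.1 158.4   7. ]
disc 2 [247.4 171.3] 28.7 29.1 [603.8  63.3   7. ]
disc 3 [289.8 172.2] 28.7 29.2 [602.4 -31.6   7. ]
disc 4 [332. 173.] 28.5 28.9 [ 600.8 -126.3    7. ]
jar [446.7 369.2  75. ]
pink1 [354.9 324.1  80. ]
pink2 [350.8 212.6  80. ]
purple [328.5 137.1  80. ]
```

View pics/crop1.png

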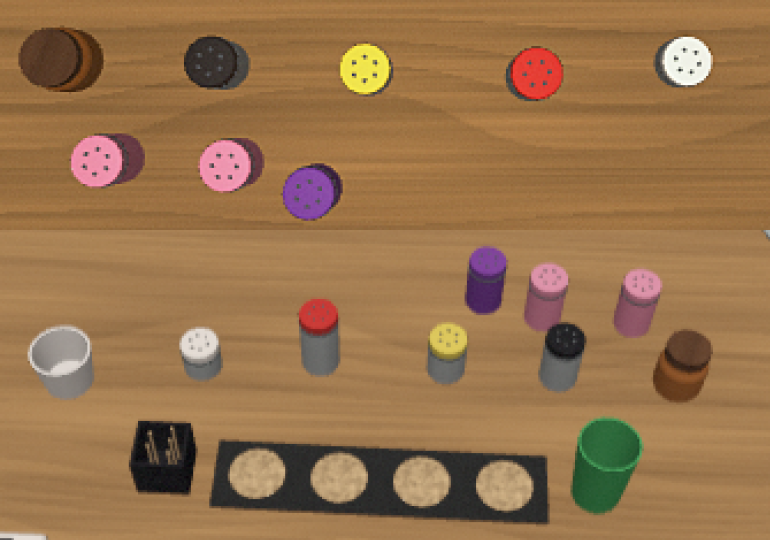

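The crop confirms it. The black-lidded steel shaker is the one at top (166,242), and the pink and purple ones are look-alikes. I'll grasp with the jaws opening along world x.

```bash
cat >> h.py <<'E'
from scipy.spatial.transform import Rotation as Ro
def to(x,y,z,yaw=0.):
    s=bot.read_state();R=Ro.from_rotvec(s["ee_rot"]);d=R.inv().apply(np.array([x,y,z])-s["tool_pos"])
    T=Ro.from_matrix([[np.cos(yaw),np.sin(yaw),0],[np.sin(yaw),-np.cos(yaw),0],[0,0,-1]])
    t=np.degrees((R.inv()*T).as_rotvec())
    print("shift",(d/300).round(4),"turn",(t/30).round(3),"w",round(s["width"],1),"t",round(s["t"],2),"pos",s["tool_pos"].round(1),"F",s["wrist_force"].round(1))
E
python3 -c "
from h import *
to(443,226,200)"
```

```text
shift [-0.7805  1.027   0.1497] turn [2.000e-03 3.000e-03 2.177e+00] w 85.3 t 0.1 pos [260.9 567.5 244.5] F [-0.5 -0.1 -0.3]
```

Emit:
apply_moves --pt "-0.39 0.51 0.05 0 0 0.5 1" --pt "-0.78 1.0 0.1 0 0 1 1" --pt "-0.78 1.0 0.1 0 0 1 1" --pt "-0.78 1.0 0.1 0 0 1 1" --pt "-0.78 1.0 0.1 0 0 1 1" --pt "-0.78 1.0 0.1 0 0 1 1" --pt "-0.78 1.0 0.1 0 0 1 1" --pt "-0.78 1.0 0.1 0 0 1 1" --pt "-0.78 1.0 0.1 0 0 1 1" --pt "-0.78 1.0 0.1 0 0 1 1" --pt "-0.78 1.0 0.1 0 0 1 1" --pt "-0.78 1.0 0.1 0 0 1 1" --pt "-0.78 1.0 0.1 0 0 1 1" --pt "-0.78 1.0 0.1 0 0 1 1"

```text
t: 1.27
tool_pos: [435.1, 231.7, 215.3]
ee_rot: [-2.992, -0.957, 0.0]
wrist_force: [-0.2, 0.9, -0.6]
width: 85.3
```

Emit:
apply_moves --pt "0 0 0 0 0 1 1" --pt "0 0 0 0 0 1 1" --pt "0 0 0 0 0 1 1" --pt "0 0 0 0 0 1 1" --pt "0 0 0 0 0 1 1" --pt "0 0 0 0 0 1 1" --pt "0 0 0 0 0 1 1" --pt "0 0 0 0 0 1 1"

```text
t: 1.93
tool_pos: [435.7, 230.4, 215.3]
ee_rot: [-3.138, -0.152, 0.0]
wrist_force: [-0.3, -0.1, -0.1]
width: 85.4
```

```bash
python3 -c "
from h import *
to(443,226,150)"
```

```text
shift [0.0229 0.0171 0.2177] turn [-0.     0.     0.185] w 85.4 t 1.93 pos [435.7 230.4 215.3] F [-0.3 -0.1 -0.1]
```

Emit:
apply_moves --pt "0.023 0.017 0.218 0 0 0.185 0.85" --pt "0.023 0.017 0.218 0 0 0.185 0.85" --pt "0.023 0.017 0.218 0 0 0.185 0.85" --pt "0.023 0.017 0.218 0 0 0.185 0.85" --pt "0.023 0.017 0.218 0 0 0.185 0.85" --pt "0.023 0.017 0.218 0 0 0.185 0.85"

```text
t: 2.43
tool_pos: [444.0, 226.1, 151.4]
ee_rot: [-3.14, 0.005, -0.003]
wrist_force: [-0.5, 0.6, 0.5]
width: 72.6
```

```bash
python3 -c "
from h import *
to(443,226,45)
a=bot.read_camera('top')[:,:,::-1];b=bot.read_camera('scene')[:,:,::-1]
cv2.imwrite('pics/a1.png',np.hstack([cv2.resize(a[160:340,60:260],None,fx=2,fy=2),cv2.resize(b[120:300,250:450],None,fx=2,fy=2)]))"
```

```text
shift [-0.0041  0.0009  0.3548] turn [-0.003 -0.004 -0.006] w 72.6 t 2.43 pos [444.  226.1 151.4] F [-0.5  0.6  0.5]
```

View pics/a1.png

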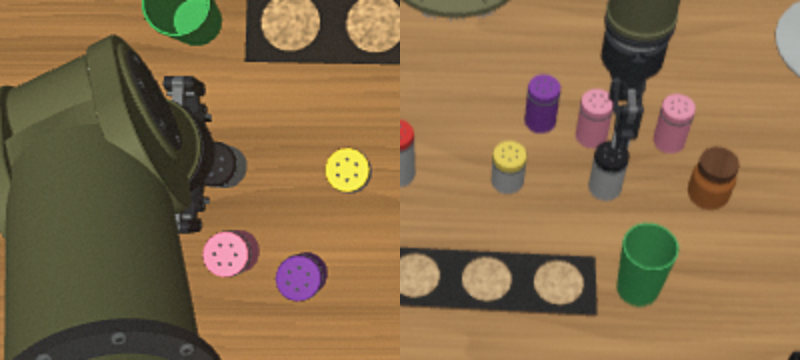

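The jaws straddle the black lid in both views: lid at about (225,165) in the left half, and the gripper above it in the right half. I'll go down and grip.

Emit:
apply_moves --pt "-0.003 0 0.1 0 0 0 0.85" --pt "-0.003 0 0.2 0 0 0 0.85" --pt "-0.003 0 0.28 0 0 0 0.85" --pt "-0.003 0 0.353 0 0 0 0.85" --pt "-0.003 0 0.353 0 0 0 0.85" --pt "-0.003 0 0.353 0 0 0 0.85" --pt "-0.003 0 0.353 0 0 0 0.4" --pt "-0.003 0 0.353 0 0 0 0.4" --pt "-0.003 0 0.353 0 0 0 0.4" --pt "-0.003 0 0.353 0 0 0 0.4" --pt "-0.003 0 0.353 0 0 0 0.4" --pt "-0.003 0 0.353 0 0 0 0.4" --pt "-0.003 0 0.353 0 0 0 0.4" --pt "-0.003 0 0.353 0 0 0 0.4" --newtons 40

```text
t: 3.7
tool_pos: [443.2, 226.1, 45.8]
ee_rot: [-3.14, 0.006, -0.004]
wrist_force: [-0.9, -0.2, 6.5]
width: 45.9
```

```bash
python3 -c "
from h import *
to(443,226,105)"
```

```text
shift [-3.000e-04 -1.000e-04 -1.974e-01] turn [-0.003 -0.005 -0.008] w 45.9 t 3.7 pos [443.2 226.1  45.8] F [-0.9 -0.2  6.5]
```

Emit:
apply_moves --pt "0 0 -0.13 0 0 0 0.4" --pt "0 0 -0.26 0 0 0 0.4" --pt "0.06 0.06 -0.26 0 0 0 0.4" --pt "0.15 0.15 -0.26 0 0 0 0.4" --pt "0.24 0.24 -0.26 0 0 0 0.4" --pt "0.33 0.33 -0.26 0 0 0 0.4" --pt "0.42 0.42 -0.26 0 0 0 0.4" --pt "0.5 0.5 -0.26 0 0 0 0.4" --pt "0.536 0.542 -0.26 0 0 0 0.4" --pt "0.536 0.542 -0.26 0 0 0 0.4" --pt "0.536 0.542 -0.26 0 0 0 0.4" --pt "0.536 0.542 -0.26 0 0 0 0.4" --pt "0.536 0.542 -0.26 0 0 0 0.4"

```text
t: 4.78
tool_pos: [601.6, 63.8, 122.4]
ee_rot: [-3.141, 0.003, 0.001]
wrist_force: [-0.4, -0.0, -1.9]
width: 46.4
```

```bash
python3 -c "
from h import *
to(603.8,63.3,54)
a=bot.read_camera('top')[:,:,::-1];b=bot.read_camera('scene')[:,:,::-1]
cv2.imwrite('pics/a2.png',np.hstack([cv2.resize(a[100:280,120:320],None,fx=2,fy=2),cv2.resize(b[120:300,190:390],None,fx=2,fy=2)]))"
```

```text
shift [0.0074 0.0019 0.2278] turn [-0.002  0.001 -0.004] w 46.4 t 4.78 pos [601.6  63.8 122.4] F [-0.4 -0.  -1.9]
```

View pics/a2.png

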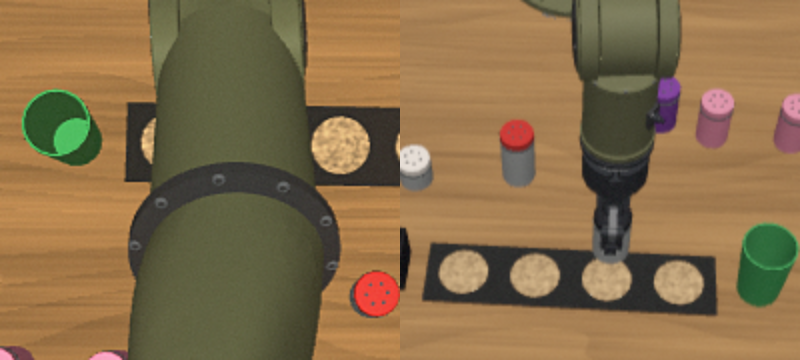

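The black shaker is held above disc2: scene half at (612,245), over disc (606,280). I'll lower and release it.

Emit:
apply_moves --pt "0.007 0.002 0.08 0 0 0 0.4" --pt "0.007 0.002 0.15 0 0 0 0.4" --pt "0.007 0.002 0.19 0 0 0 0.4" --pt "0.007 0.002 0.21 0 0 0 0.4" --pt "0.007 0.002 0.22 0 0 0 0.4" --pt "0.007 0.002 0.228 0 0 0 0.4" --pt "0.007 0.002 0.228 0 0 0 0.4" --pt "0.007 0.002 0.228 0 0 0 0.4" --pt "0.007 0.002 0.228 0 0 0 0.4"

```text
t: 5.63
tool_pos: [605.0, 61.7, 54.4]
ee_rot: [-3.141, 0.006, -0.002]
wrist_force: [1.1, 0.4, -2.9]
width: 46.2
```

```bash
python3 -c "
from h import *
to(603.8,63.3,53)"
```

```text
shift [-0.0041 -0.0052  0.0046] turn [-0.    -0.002 -0.008] w 46.2 t 5.63 pos [605.   61.7  54.4] F [ 1.1  0.4 -2.9]
```

Emit:
apply_moves --pt "-0.003 -0.005 0 0 0 0 0.4" --pt "-0.003 -0.005 0.003 0 0 0 0.4" --pt "-0.003 -0.005 0.006 0 0 0 0.4" --pt "-0.003 -0.005 0.006 0 0 0 0.4" --pt "-0.003 -0.005 0.006 0 0 0 0.4"

```text
t: 6.05
tool_pos: [603.8, 63.5, 52.9]
ee_rot: [-3.141, 0.006, -0.001]
wrist_force: [-1.7, 0.8, 6.1]
width: 45.9
```

Emit:
apply_moves --pt "0 0 0 0 0 0 0.6" --pt "0 0 0 0 0 0 0.8" --pt "0 0 0 0 0 0 0.9" --pt "0 0 0 0 0 0 0.9" --pt "0 0 0 0 0 0 0.9" --pt "0 0 0 0 0 0 0.9" --pt "0 0 -0.05 0 0 0 0.9" --pt "0 0 -0.12 0 0 0 0.9" --pt "0 0 -0.24 0 0 0 0.9" --pt "0 0 -0.36 0 0 0 0.9" --pt "0 0 -0.36 0 0 0 0.9" --pt "0 0 -0.36 0 0 0 0.9"

```text
t: 7.05
tool_pos: [605.0, 63.3, 162.2]
ee_rot: [-3.141, 0.007, -0.008]
wrist_force: [-1.0, -0.3, -0.6]
width: 76.8
```

```bash
python3 -c "
from h import *
to(433,-64.3,160)"
```

```text
shift [-0.5717  0.4276  0.0041] turn [-0.001 -0.009 -0.008] w 76.8 t 7.05 pos [605.   63.3 162.2] F [-1.  -0.3 -0.6]
```

Emit:
apply_moves --pt "-0.08 0.06 0 0 0 0 0.9" --pt "-0.19 0.14 0 0 0 0 0.9" --pt "-0.3 0.22 0 0 0 0 0.9" --pt "-0.4 0.3 0 0 0 0 0.9" --pt "-0.5 0.37 0 0 0 0 0.9" --pt "-0.55 0.41 0 0 0 0 0.9" --pt "-0.571 0.427 0 0 0 0 0.9" --pt "-0.571 0.427 0 0 0 0 0.9" --pt "-0.571 0.427 0 0 0 0 0.9" --pt "-0.571 0.427 0 0 0 0 0.9" --pt "-0.571 0.427 0 0 0 0 0.9" --pt "-0.571 0.427 0 0 0 0 0.9"

```text
t: 8.05
tool_pos: [432.7, -63.4, 159.5]
ee_rot: [-3.141, 0.004, 0.0]
wrist_force: [0.5, 0.4, -1.3]
width: 77.2
```

```bash
python3 -c "
from h import *
to(433,-64.3,58)
a=bot.read_camera('top')[:,:,::-1];b=bot.read_camera('scene')[:,:,::-1]
cv2.imwrite('pics/a3.png',np.hstack([cv2.resize(a[120:300,180:380],None,fx=2,fy=2),cv2.resize(b[120:300,190:390],None,fx=2,fy=2)]))
H,S,V=cv2.split(cv2.cvtColor(np.ascontiguousarray(a),cv2.COLOR_BGR2HSV))
c,p,q=blob(((V<60)*255).astype(np.uint8),(242,166),14);print(c,p,q,ray('top',c,87))"
```

```text
shift [0.0011 0.003  0.3383] turn [-0.     0.    -0.005] w 77.2 t 8.05 pos [432.7 -63.4 159.5] F [ 0.5  0.4 -1.3]
(241.73649289099527, 164.93428120063191) 25.651769638061523 28.196449279785156 [602.56766898  72.0597847   87.        ]
```

View pics/a3.png

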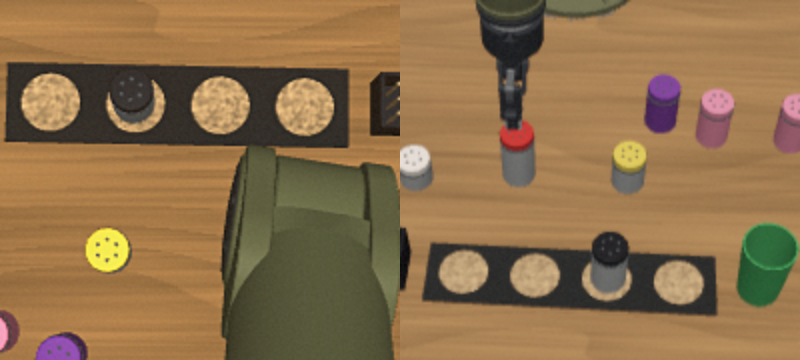

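The black shaker stands upright on disc2: top lid at about (245.5,165.5), which casts to about (602,64), within 2 mm. The gripper is over the red shaker, so I'll go down.

Emit:
apply_moves --pt "0.001 0.003 0.1 0 0 0 0.9" --pt "0.001 0.003 0.2 0 0 0 0.9" --pt "0.001 0.003 0.28 0 0 0 0.9" --pt "0.001 0.003 0.338 0 0 0 0.9" --pt "0.001 0.003 0.338 0 0 0 0.9" --pt "0.001 0.003 0.338 0 0 0 0.9" --pt "0.001 0.003 0.338 0 0 0 0.4" --pt "0.001 0.003 0.338 0 0 0 0.4" --pt "0.001 0.003 0.338 0 0 0 0.4" --pt "0.001 0.003 0.338 0 0 0 0.4" --pt "0.001 0.003 0.338 0 0 0 0.4" --pt "0.001 0.003 0.338 0 0 0 0.4" --pt "0.001 0.003 0.338 0 0 0 0.4" --pt "0.001 0.003 0.338 0 0 0 0.4" --pt "0.001 0.003 0.338 0 0 0 0.4"

```text
t: 9.4
tool_pos: [432.9, -65.2, 59.6]
ee_rot: [3.141, -0.006, 0.004]
wrist_force: [-0.3, 0.4, 7.2]
width: 45.9
```

```bash
python3 -c "
from h import *
to(605.1,158.4,165)"
```

```text
shift [ 0.5719 -0.7476 -0.3499] turn [ 0.    -0.005 -0.008] w 45.9 t 9.4 pos [432.9 -65.2  59.6] F [-0.3  0.4  7.2]
```

Emit:
apply_moves --pt "0 0 -0.12 0 0 0 0.4" --pt "0 0 -0.24 0 0 0 0.4" --pt "0 0 -0.36 0 0 0 0.4" --pt "0.04 -0.06 -0.37 0 0 0 0.4" --pt "0.12 -0.16 -0.37 0 0 0 0.4" --pt "0.2 -0.26 -0.37 0 0 0 0.4" --pt "0.27 -0.36 -0.37 0 0 0 0.4" --pt "0.35 -0.46 -0.37 0 0 0 0.4" --pt "0.43 -0.56 -0.37 0 0 0 0.4" --pt "0.5 -0.65 -0.37 0 0 0 0.4" --pt "0.55 -0.72 -0.37 0 0 0 0.4" --pt "0.572 -0.748 -0.37 0 0 0 0.4" --pt "0.572 -0.748 -0.37 0 0 0 0.4" --pt "0.572 -0.748 -0.37 0 0 0 0.4" --pt "0.572 -0.748 -0.37 0 0 0 0.4" --pt "0.572 -0.748 -0.37 0 0 0 0.4"

```text
t: 10.73
tool_pos: [604.0, 156.6, 169.7]
ee_rot: [3.141, -0.01, -0.001]
wrist_force: [-0.2, -0.4, -2.5]
width: 46.4
```

```bash
python3 -c "
from h import *
to(605.1,158.4,70)
a=bot.read_camera('top')[:,:,::-1];b=bot.read_camera('scene')[:,:,::-1]
cv2.imwrite('pics/a4.png',np.hstack([cv2.resize(a[100:280,120:320],None,fx=2,fy=2),cv2.resize(b[120:300,220:420],None,fx=2,fy=2)]))"
```

```text
shift [ 0.0037 -0.0062  0.3322] turn [ 0.002  0.001 -0.012] w 46.4 t 10.73 pos [604.  156.6 169.7] F [-0.2 -0.4 -2.5]
```

View pics/a4.png

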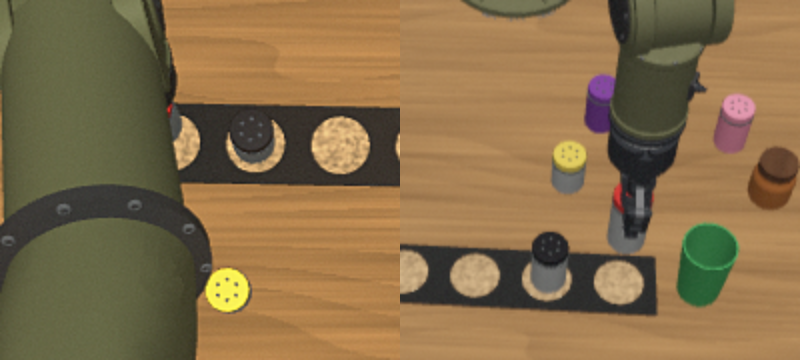

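Red is held above disc1, between the black shaker and the beaker. I'll lower it.

Emit:
apply_moves --pt "0.003 -0.004 0.1 0 0 0 0.4" --pt "0.003 -0.004 0.2 0 0 0 0.4" --pt "0.003 -0.004 0.27 0 0 0 0.4" --pt "0.003 -0.004 0.3 0 0 0 0.4" --pt "0.003 -0.004 0.32 0 0 0 0.4" --pt "0.003 -0.004 0.332 0 0 0 0.4" --pt "0.003 -0.004 0.332 0 0 0 0.4" --pt "0.003 -0.004 0.332 0 0 0 0.4" --pt "0.003 -0.004 0.332 0 0 0 0.4" --pt "0.003 -0.004 0.332 0 0 0 0.4"

```text
t: 11.67
tool_pos: [606.2, 159.9, 70.9]
ee_rot: [-3.141, 0.006, -0.003]
wrist_force: [-0.9, 0.3, -3.5]
width: 46.0
```

```bash
python3 -c "
from h import *
to(605.1,158.4,66.8)"
```

```text
shift [-0.0035  0.0051  0.0135] turn [-0.001 -0.003 -0.008] w 46.0 t 11.67 pos [606.2 159.9  70.9] F [-0.9  0.3 -3.5]
```

Emit:
apply_moves --pt "-0.003 0.004 0.004 0 0 0 0.4" --pt "-0.003 0.004 0.008 0 0 0 0.4" --pt "-0.003 0.004 0.012 0 0 0 0.4" --pt "-0.003 0.004 0.014 0 0 0 0.4" --pt "-0.003 0.004 0.014 0 0 0 0.4" --pt "-0.003 0.004 0.014 0 0 0 0.4"

```text
t: 12.17
tool_pos: [604.7, 158.5, 66.8]
ee_rot: [-3.141, 0.007, -0.001]
wrist_force: [-3.7, -1.1, 7.4]
width: 45.9
```

Emit:
apply_moves --pt "0 0 0 0 0 0 0.6" --pt "0 0 0 0 0 0 0.8" --pt "0 0 0 0 0 0 0.9" --pt "0 0 0 0 0 0 0.9" --pt "0 0 0 0 0 0 0.9" --pt "0 0 0 0 0 0 0.9" --pt "0 0 -0.05 0 0 0 0.9" --pt "0 0 -0.12 0 0 0 0.9" --pt "0 0 -0.24 0 0 0 0.9" --pt "0 0 -0.3 0 0 0 0.9" --pt "0 0 -0.3 0 0 0 0.9" --pt "0 0 -0.3 0 0 0 0.9"

```text
t: 13.17
tool_pos: [605.2, 158.8, 156.7]
ee_rot: [-3.141, 0.006, -0.004]
wrist_force: [-0.1, 0.1, -0.2]
width: 76.7
```

```bash
python3 -c "
from h import *
to(438.1,89.6,140)"
```

```text
shift [-0.5563  0.2328  0.054 ] turn [-0.001 -0.004 -0.008] w 76.7 t 13.17 pos [605.2 158.8 156.7] F [-0.1  0.1 -0.2]
```

Emit:
apply_moves --pt "-0.08 0.03 0 0 0 0 0.9" --pt "-0.19 0.08 0 0 0 0 0.9" --pt "-0.3 0.12 0 0 0 0 0.9" --pt "-0.4 0.17 0 0 0 0 0.9" --pt "-0.5 0.21 0.02 0 0 0 0.9" --pt "-0.556 0.233 0.05 0 0 0 0.9" --pt "-0.556 0.233 0.05 0 0 0 0.9" --pt "-0.556 0.233 0.05 0 0 0 0.9" --pt "-0.556 0.233 0.05 0 0 0 0.9" --pt "-0.556 0.233 0.05 0 0 0 0.9" --pt "-0.556 0.233 0.05 0 0 0 0.9"

```text
t: 14.08
tool_pos: [438.5, 89.8, 140.4]
ee_rot: [-3.141, 0.006, -0.001]
wrist_force: [-0.5, 0.2, 1.3]
width: 76.9
```

```bash
python3 -c "
from h import *
to(438.1,89.6,36)
a=bot.read_camera('top')[:,:,::-1];b=bot.read_camera('scene')[:,:,::-1]
cv2.imwrite('pics/a5.png',np.hstack([cv2.resize(a[100:280,120:320],None,fx=2,fy=2),cv2.resize(b[120:300,220:420],None,fx=2,fy=2)]))
H,S,V=cv2.split(cv2.cvtColor(np.ascontiguousarray(a),cv2.COLOR_BGR2HSV))
c,p,q=blob(((((H<6)|(H>174))&(S>150)&(V>100))*255).astype(np.uint8),(202,162),20);print(c,p,q,ray('top',c,103))"
```

```text
shift [-0.0015  0.0007  0.3481] turn [-0.    -0.001 -0.007] w 76.9 t 14.08 pos [438.5  89.8 140.4] F [-0.5  0.2  1.3]
(198.93395390070918, 162.3639184397163) 21.98905372619629 22.44192886352539 [604.32948405 158.67606474 103.        ]
```

View pics/a5.png

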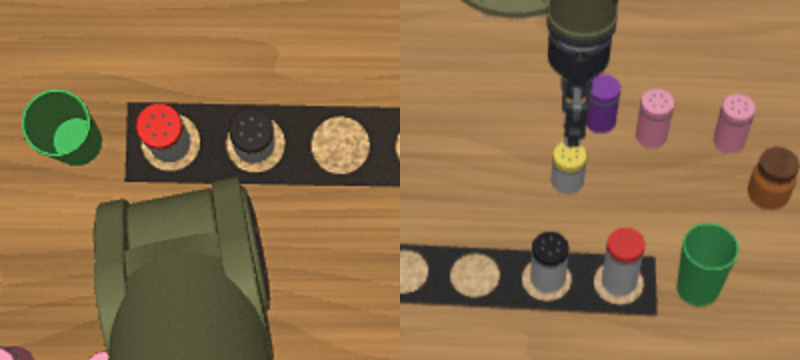

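Red is on disc1, within 1 mm by the lid measurement at (199,162). The beaker hasn't moved, and the gripper is above yellow.

Emit:
apply_moves --pt "-0.001 0 0.1 0 0 0 0.9" --pt "-0.001 0 0.2 0 0 0 0.9" --pt "-0.001 0 0.28 0 0 0 0.9" --pt "-0.001 0 0.345 0 0 0 0.9" --pt "-0.001 0 0.345 0 0 0 0.9" --pt "-0.001 0 0.345 0 0 0 0.9" --pt "-0.001 0 0.345 0 0 0 0.4" --pt "-0.001 0 0.345 0 0 0 0.4" --pt "-0.001 0 0.345 0 0 0 0.4" --pt "-0.001 0 0.345 0 0 0 0.4" --pt "-0.001 0 0.345 0 0 0 0.4" --pt "-0.001 0 0.345 0 0 0 0.4" --pt "-0.001 0 0.345 0 0 0 0.4" --pt "-0.001 0 0.345 0 0 0 0.4" --pt "-0.001 0 0.345 0 0 0 0.4"

```text
t: 15.43
tool_pos: [438.1, 89.5, 38.5]
ee_rot: [-3.141, 0.006, -0.004]
wrist_force: [-1.3, 0.1, 4.6]
width: 46.3
```

```bash
python3 -c "
from h import *
to(602.4,-31.6,140)"
```

```text
shift [ 0.5502  0.4013 -0.3374] turn [-0.001 -0.005 -0.008] w 46.3 t 15.43 pos [438.1  89.5  38.5] F [-1.3  0.1  4.6]
```

Emit:
apply_moves --pt "0 0 -0.12 0 0 0 0.4" --pt "0 0 -0.24 0 0 0 0.4" --pt "0 0 -0.32 0 0 0 0.4" --pt "0.06 0.04 -0.33 0 0 0 0.4" --pt "0.15 0.11 -0.33 0 0 0 0.4" --pt "0.25 0.18 -0.33 0 0 0 0.4" --pt "0.35 0.25 -0.33 0 0 0 0.4" --pt "0.45 0.33 -0.33 0 0 0 0.4" --pt "0.52 0.38 -0.33 0 0 0 0.4" --pt "0.551 0.401 -0.33 0 0 0 0.4" --pt "0.551 0.401 -0.33 0 0 0 0.4" --pt "0.551 0.401 -0.33 0 0 0 0.4" --pt "0.551 0.401 -0.33 0 0 0 0.4" --pt "0.551 0.401 -0.33 0 0 0 0.4" --pt "0.551 0.401 -0.33 0 0 0 0.4"

```text
t: 16.68
tool_pos: [601.4, -30.5, 136.4]
ee_rot: [-3.141, 0.004, 0.0]
wrist_force: [0.1, 0.0, -1.5]
width: 46.3
```

```bash
python3 -c "
from h import *
to(602.4,-31.6,49)
b=bot.read_camera('scene')[:,:,::-1]
cv2.imwrite('pics/a6.png',cv2.resize(b[120:300,190:390],None,fx=3,fy=3))"
```

```text
shift [0.0034 0.0038 0.2915] turn [-0.001  0.    -0.005] w 46.3 t 16.68 pos [601.4 -30.5 136.4] F [ 0.1  0.  -1.5]
```

View pics/a6.png

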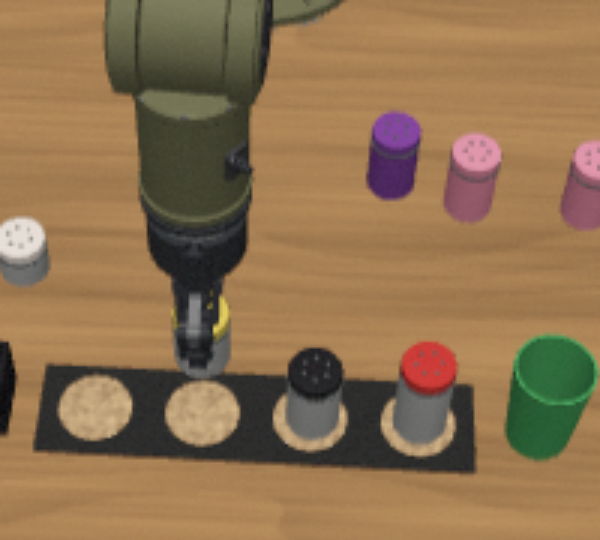

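Yellow is held above disc3, with red and black upright on theirs. I'll lower it.

Emit:
apply_moves --pt "0.002 0.001 0.1 0 0 0 0.4" --pt "0.002 0.001 0.18 0 0 0 0.4" --pt "0.002 0.001 0.24 0 0 0 0.4" --pt "0.002 0.001 0.27 0 0 0 0.4" --pt "0.002 0.001 0.291 0 0 0 0.4" --pt "0.002 0.001 0.291 0 0 0 0.4" --pt "0.002 0.001 0.291 0 0 0 0.4" --pt "0.002 0.001 0.291 0 0 0 0.4" --pt "0.002 0.001 0.291 0 0 0 0.4"

```text
t: 17.48
tool_pos: [603.4, -31.9, 49.9]
ee_rot: [3.142, -0.006, 0.003]
wrist_force: [-0.9, 0.0, -0.7]
width: 46.2
```

```bash
python3 -c "
from h import *
to(602.4,-31.6,45.6)"
```

```text
shift [-0.0033 -0.0012  0.0144] turn [ 0.    -0.004 -0.008] w 46.2 t 17.48 pos [603.4 -31.9  49.9] F [-0.9  0.  -0.7]
```

Emit:
apply_moves --pt "-0.003 -0.001 0.004 0 0 0 0.4" --pt "-0.003 -0.001 0.008 0 0 0 0.4" --pt "-0.003 -0.001 0.012 0 0 0 0.4" --pt "-0.003 -0.001 0.015 0 0 0 0.4" --pt "-0.003 -0.001 0.015 0 0 0 0.4" --pt "-0.003 -0.001 0.015 0 0 0 0.4"

```text
t: 17.98
tool_pos: [601.8, -31.6, 45.5]
ee_rot: [-3.141, 0.007, -0.001]
wrist_force: [-4.0, 0.3, 10.5]
width: 46.0
```

Emit:
apply_moves --pt "0 0 0 0 0 0 0.6" --pt "0 0 0 0 0 0 0.8" --pt "0 0 0 0 0 0 0.9" --pt "0 0 0 0 0 0 0.9" --pt "0 0 0 0 0 0 0.9" --pt "0 0 0 0 0 0 0.9" --pt "0 0 -0.05 0 0 0 0.9" --pt "0 0 -0.12 0 0 0 0.9" --pt "0 0 -0.24 0 0 0 0.9" --pt "0 0 -0.3 0 0 0 0.9" --pt "0 0 -0.3 0 0 0 0.9" --pt "0 0 -0.3 0 0 0 0.9"

```text
t: 18.98
tool_pos: [602.4, -31.6, 135.3]
ee_rot: [3.142, -0.006, 0.004]
wrist_force: [0.0, -0.0, -0.9]
width: 76.9
```

```bash
python3 -c "
from h import *
to(446.3,-208.1,130)"
```

```text
shift [-0.5178  0.5903  0.0165] turn [ 0.    -0.005 -0.008] w 76.9 t 18.98 pos [602.4 -31.6 135.3] F [ 0.  -0.  -0.9]
```

Emit:
apply_moves --pt "-0.07 0.08 0 0 0 0 0.9" --pt "-0.15 0.17 0 0 0 0 0.9" --pt "-0.24 0.27 0 0 0 0 0.9" --pt "-0.32 0.37 0 0 0 0 0.9" --pt "-0.41 0.47 0.01 0 0 0 0.9" --pt "-0.49 0.55 0.016 0 0 0 0.9" --pt "-0.518 0.59 0.016 0 0 0 0.9" --pt "-0.518 0.59 0.016 0 0 0 0.9" --pt "-0.518 0.59 0.016 0 0 0 0.9" --pt "-0.518 0.59 0.016 0 0 0 0.9" --pt "-0.518 0.59 0.016 0 0 0 0.9" --pt "-0.518 0.59 0.016 0 0 0 0.9"

```text
t: 19.98
tool_pos: [446.5, -206.7, 129.2]
ee_rot: [-3.141, 0.003, 0.0]
wrist_force: [0.2, 1.1, -0.2]
width: 76.9
```

```bash
python3 -c "
from h import *
to(446.3,-208.1,27)
a=bot.read_camera('top')[:,:,::-1];b=bot.read_camera('scene')[:,:,::-1]
cv2.imwrite('pics/a7.png',np.hstack([cv2.resize(a[120:300,250:450],None,fx=2,fy=2),cv2.resize(b[120:300,130:330],None,fx=2,fy=2)]))
H,S,V=cv2.split(cv2.cvtColor(np.ascontiguousarray(a),cv2.COLOR_BGR2HSV))
c,p,q=blob((((H>22)&(H<35)&(S>150)&(V>130))*255).astype(np.uint8),(288,168),20);print(c,p,q,ray('top',c,71))"
```

```text
shift [-0.0005  0.0049  0.3405] turn [-0.001  0.    -0.003] w 76.9 t 19.98 pos [ 446.5 -206.7  129.2] F [ 0.2  1.1 -0.2]
(290.90846793930496, 166.97209985315712) 21.155282974243164 21.520509719848633 [601.84456262 -31.02232572  71.        ]
```

View pics/a7.png

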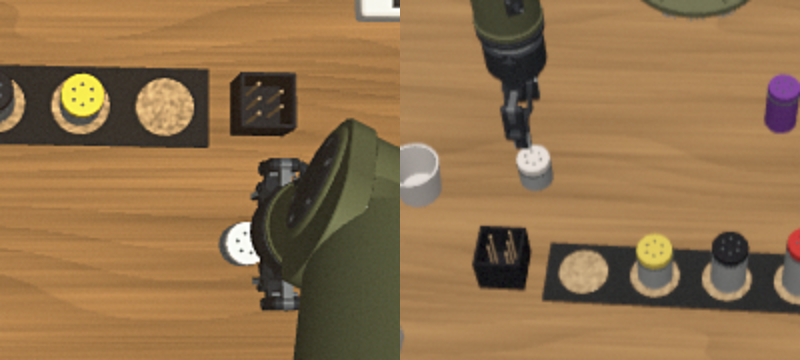

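Yellow is on disc3, within 1 mm (lid at top (291,167)). The gripper is above white, so I'll go down.

Emit:
apply_moves --pt "0 0.003 0.1 0 0 0 0.9" --pt "0 0.003 0.2 0 0 0 0.9" --pt "0 0.003 0.28 0 0 0 0.9" --pt "0 0.003 0.335 0 0 0 0.9" --pt "0 0.003 0.335 0 0 0 0.9" --pt "0 0.003 0.335 0 0 0 0.9" --pt "0 0.003 0.335 0 0 0 0.4" --pt "0 0.003 0.335 0 0 0 0.4" --pt "0 0.003 0.335 0 0 0 0.4" --pt "0 0.003 0.335 0 0 0 0.4" --pt "0 0.003 0.335 0 0 0 0.4" --pt "0 0.003 0.335 0 0 0 0.4" --pt "0 0.003 0.335 0 0 0 0.4" --pt "0 0.003 0.335 0 0 0 0.4" --pt "0 0.003 0.335 0 0 0 0.4"

```text
t: 21.33
tool_pos: [446.5, -209.2, 30.4]
ee_rot: [3.141, -0.006, 0.004]
wrist_force: [-1.0, 0.1, 6.5]
width: 46.2
```

```bash
python3 -c "
from h import *
to(600.8,-126.3,130)"
```

```text
shift [ 0.5141 -0.2779 -0.331 ] turn [ 0.002 -0.005 -0.008] w 46.2 t 21.33 pos [ 446.5 -209.2   30.4] F [-1.   0.1  6.5]
```

Emit:
apply_moves --pt "0 0 -0.12 0 0 0 0.4" --pt "0 0 -0.24 0 0 0 0.4" --pt "0 0 -0.32 0 0 0 0.4" --pt "0.06 -0.03 -0.33 0 0 0 0.4" --pt "0.15 -0.08 -0.33 0 0 0 0.4" --pt "0.25 -0.14 -0.33 0 0 0 0.4" --pt "0.35 -0.19 -0.33 0 0 0 0.4" --pt "0.44 -0.24 -0.33 0 0 0 0.4" --pt "0.5 -0.27 -0.33 0 0 0 0.4" --pt "0.515 -0.275 -0.33 0 0 0 0.4" --pt "0.515 -0.275 -0.33 0 0 0 0.4" --pt "0.515 -0.275 -0.33 0 0 0 0.4" --pt "0.515 -0.275 -0.33 0 0 0 0.4" --pt "0.515 -0.275 -0.33 0 0 0 0.4" --pt "0.515 -0.275 -0.33 0 0 0 0.4"

```text
t: 22.58
tool_pos: [599.7, -128.0, 128.3]
ee_rot: [3.141, -0.009, -0.0]
wrist_force: [0.8, 0.2, -1.2]
width: 45.5
```

```bash
python3 -c "
from h import *
to(600.8,-127.3,41)
b=bot.read_camera('scene')[:,:,::-1]
cv2.imwrite('pics/a8.png',cv2.resize(b[120:300,150:350],None,fx=3,fy=3))"
```

```text
shift [ 0.0038 -0.0023  0.291 ] turn [ 0.001  0.    -0.011] w 45.5 t 22.58 pos [ 599.7 -128.   128.3] F [ 0.8  0.2 -1.2]
```

View pics/a8.png

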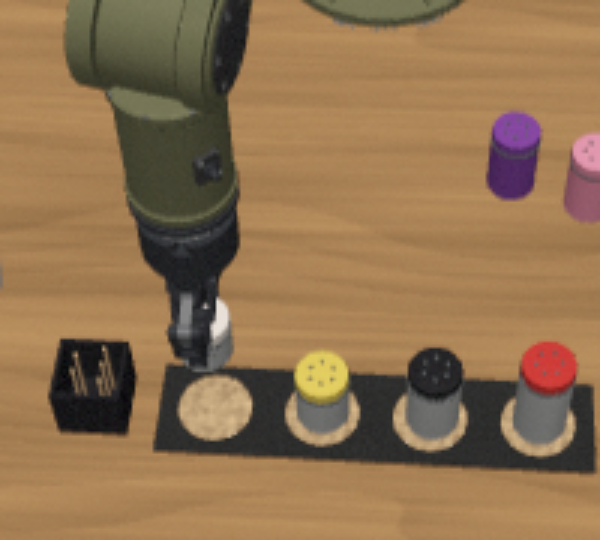

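```bash
python3 -c "
from h import *
b=bot.read_camera('scene')[:,:,::-1];a=bot.read_camera('top')[:,:,::-1]
cv2.imwrite('pics/a9.png',np.hstack([cv2.resize(b[200:270,190:250],None,fx=6,fy=6,interpolation=3),cv2.resize(a[130:200,310:370],None,fx=6,fy=6,interpolation=3)]))"
```

```text
(no output)
```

View pics/a9.png

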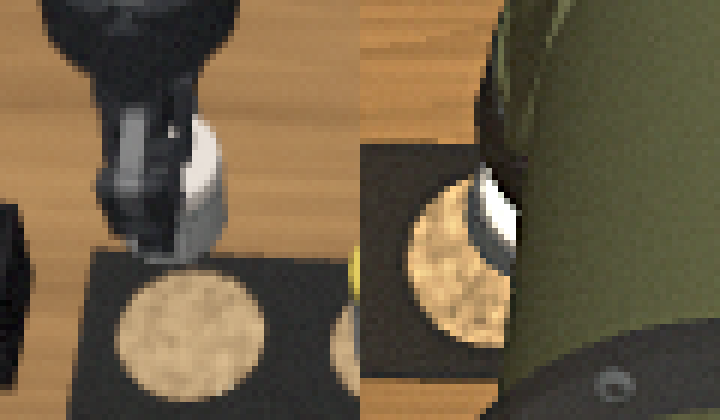

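The white shaker may be rolled slightly about the jaw axis, though the two views don't settle it. It's squat and will seat itself on the disc, so I'll lower it gently and check afterwards.

Emit:
apply_moves --pt "0.002 -0.002 0.1 0 0 0 0.4" --pt "0.002 -0.002 0.18 0 0 0 0.4" --pt "0.002 -0.002 0.23 0 0 0 0.4" --pt "0.002 -0.002 0.26 0 0 0 0.4" --pt "0.002 -0.002 0.28 0 0 0 0.4" --pt "0.002 -0.002 0.29 0 0 0 0.4" --pt "0.002 -0.002 0.29 0 0 0 0.4" --pt "0.002 -0.002 0.29 0 0 0 0.4" --pt "0.002 -0.002 0.29 0 0 0 0.4"

```text
t: 23.48
tool_pos: [601.7, -126.6, 42.0]
ee_rot: [3.141, -0.007, 0.003]
wrist_force: [-0.1, -0.2, -0.1]
width: 45.8
```

```bash
python3 -c "
from h import *
to(600.8,-127.3,37.5)
b=bot.read_camera('scene')[:,:,::-1];a=bot.read_camera('top')[:,:,::-1]
cv2.imwrite('pics/a10.png',np.hstack([cv2.resize(b[210:280,190:250],None,fx=6,fy=6,interpolation=3),cv2.resize(a[130:200,310:370],None,fx=6,fy=6,interpolation=3)]))"
```

```text
shift [-0.0031  0.0023  0.0149] turn [ 0.001 -0.003 -0.008] w 45.8 t 23.48 pos [ 601.7 -126.6   42. ] F [-0.1 -0.2 -0.1]
```

View pics/a10.png

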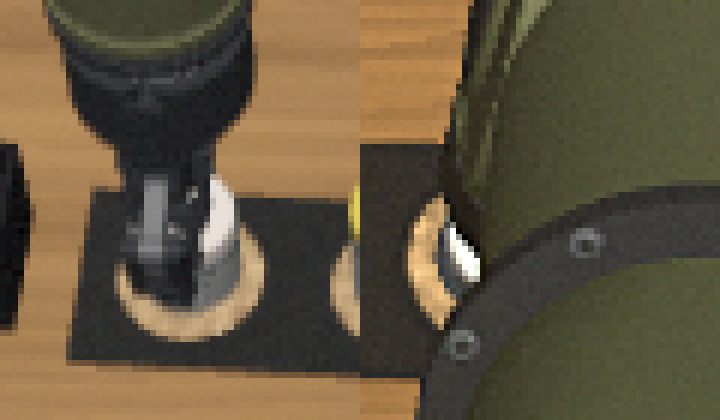

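Emit:
apply_moves --pt "-0.003 0.002 0.004 0 0 0 0.4" --pt "-0.003 0.002 0.008 0 0 0 0.4" --pt "-0.003 0.002 0.012 0 0 0 0.4" --pt "-0.003 0.002 0.015 0 0 0 0.4" --pt "-0.003 0.002 0.015 0 0 0 0.4" --pt "-0.003 0.002 0.015 0 0 0 0.4"

```text
t: 24.08
tool_pos: [600.1, -127.1, 37.5]
ee_rot: [3.142, -0.007, 0.001]
wrist_force: [-3.2, 0.5, 9.3]
width: 46.0
```

Emit:
apply_moves --pt "0 0 0 0 0 0 0.6" --pt "0 0 0 0 0 0 0.8" --pt "0 0 0 0 0 0 0.9" --pt "0 0 0 0 0 0 0.9" --pt "0 0 0 0 0 0 0.9" --pt "0 0 0 0 0 0 0.9" --pt "0 0 -0.05 0 0 0 0.9" --pt "0 0 -0.12 0 0 0 0.9" --pt "0 0 -0.24 0 0 0 0.9" --pt "0 0 -0.35 0 0 0 0.9" --pt "0 0 -0.45 0 0 0 0.9" --pt "0 0 -0.45 0 0 0 0.9"

```text
t: 25.08
tool_pos: [603.2, -127.9, 177.9]
ee_rot: [3.14, -0.007, 0.016]
wrist_force: [-0.0, -0.3, 0.7]
width: 76.6
```

Emit:
apply_moves --pt "-0.1 0 0 0 0 0 0.9" --pt "-0.2 0 0 0 0 0 0.9" --pt "-0.3 0 0 0 0 0 0.9" --pt "-0.4 0.1 0 0 0 0 0.9" --pt "-0.5 0.2 0 0 0 0 0.9" --pt "-0.6 0.3 0 0 0 0 0.9" --pt "-0.6 0.4 0 0 0 0 0.9" --pt "-0.6 0.4 0 0 0 0 0.9" --pt "-0.6 0.4 0 0 0 0 0.9" --pt "-0.6 0.4 0 0 0 0 0.9"

```text
t: 25.92
tool_pos: [420.0, -245.8, 171.3]
ee_rot: [-3.141, 0.007, -0.0]
wrist_force: [1.1, -0.5, 0.7]
width: 76.7
```

```bash
python3 -c "
from h import *
b=bot.read_camera('scene')[:,:,::-1];a=np.ascontiguousarray(bot.read_camera('top')[:,:,::-1])
cv2.imwrite('pics/a11.png',np.vstack([cv2.resize(b[195:285,120:410],None,fx=2.7,fy=2.7,interpolation=3),cv2.resize(a[130:250,120:410],None,fx=2.7,fy=2.7,interpolation=3)]))
cv2.imwrite('pics/full.png',a)
H,S,V=cv2.split(cv2.cvtColor(a,cv2.COLOR_BGR2HSV));u=lambda m:(m*255).astype(np.uint8)
for n,m,p,z in(('red',((H<6)|(H>174))&(S>150)&(V>100),(199,162),103),('yel',(H>22)&(H<35)&(S>150)&(V>130),(291,167),71),('white',(S<40)&(V>190),(335,169),55),('cup',(S<50)&(V>110),(450,228),60),('beaker',(H>40)&(H<85)&(S>100),(148,162),105)):
    c,p,q=blob(u(m),p,30 if n in('cup','beaker') else 20);print(n,np.round(c,1),p,q,ray('top',c,z).round(1))
print(bot.read_state()['t'])
# expected upright px, scene
for n,x,y,h in(('red',605.1,158.4,96),('black',603.8,63.3,80),('yel',602.4,-31.6,64),('white',600.8,-126.3,48)):
    for k in('scene','top'):
        c=bot.calibration(k);print(n,k,cv2.projectPoints(np.array([[x,y,7+h]]),c['rvec'],c['tvec'],c['K'],None)[0].ravel().round(1))
"
```

```text
red [198.9 162.4] 22.006006240844727 22.45170021057129 [604.3 158.7 103. ]
yel [290.8 167. ] 21.126785278320312 21.582685470581055 [601.9 -30.8  71. ]
white [335.  169.3] 20.544893264770508 20.66370391845703 [ 600.3 -126.7   55. ]
cup [422.6 221.8] 3.8149640560150146 11.091292381286621 [ 487.  -311.9   60. ]
beaker [150.1 163.4] 33.838844299316406 43.11417770385742 [601.4 257.3 105. ]
26.0167
red scene [332.7 241.1]
red top [199.1 162. ]
black scene [294.2 242.8]
black top [246.  164.4]
yel scene [256.8 244.4]
yel top [291.2 166.7]
white scene [220.3 245.9]
white top [334.8 169.1]
```

View pics/a11.png

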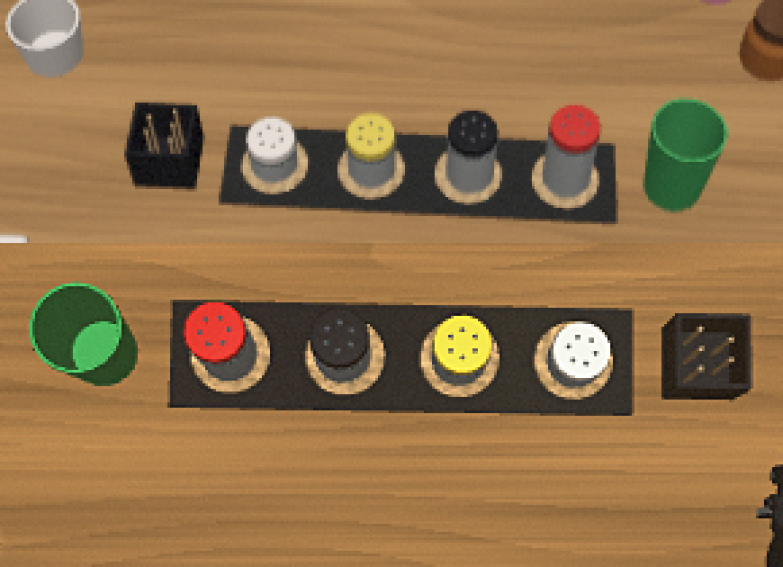

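In both views all four shakers stand upright and centred on their discs. The black lid is at top (246,164), against (246.0,164.4) expected. The cup and the beaker are standing.

```bash
python3 -c "
from h import *
s=bot.read_state();print(s['qvel'].round(3),s['wrist_force'].round(1));print(bot.sign_off())"
```

```text
[-0.007  0.     0.002  0.001  0.002  0.002  0.004] [ 0.6 -0.3 -0.3]
the job is handed in; nothing more can be done
None
```

I set all four shakers out on the cork discs and handed the job in at about 26 s. From the green beaker outward they stand red (disc1), black (disc2), yellow (disc3), white (disc4).

- **Placement:** In the last pictures the red, yellow and white lid centres came out within about 1 mm of their disc centres. I checked black by eye only: its colour mask had run into the dark mat, but its lid pixel matched the upright position. All four look upright.
- **Beaker and cup:** The beaker measured in the same place as at the start. The cup still stands in the scene view, but the parked gripper blocked it in the top view. My last measurement of its position was therefore not valid, though the arm never went down near it.
- **Possible slip:** White may have rolled a little in the jaws while carried, but it stood upright and centred once released.

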